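# Load the bolt bins into the sloped feed chutes

### The job

Load the green bin into the chute with green rails and the red bin into the one with red rails, scoop front facing downhill, and slide each down under the wire guard until it rests firmly against the yellow sprung back stop and stays there holding the stop partly pressed in when you let go. Push gently: never ram a stop to its hard end, do not tip the bins over, and leave the other things on the bench where they are.

Things in the scene. Friction and masses are not known exactly. Their poses are not given: they have to be found in the camera images.
- green_bin_c (a point): centre of the green bin full of bolts: 100 long (x) x 56 wide (y) x 55 high, 0.28 to 0.47 kg, underside 27.5 mm below. +x points to its low (29 mm) scoop front; plain 55 mm back wall at x = -50. Side walls 55 mm high from the back to x = +20, then 29; grip across the 56 mm width. Starts level on the table, scoop away from the robot within 0.6 rad
- red_bin_c (a point): centre of the red bin full of bolts: 100 long (x) x 56 wide (y) x 55 high, 0.28 to 0.47 kg, underside 27.5 mm below. +x points to its low (29 mm) scoop front; plain 55 mm back wall at x = -50. Side walls 55 mm high from the back to x = +20, then 29; grip across the 56 mm width. Starts level on the table, scoop away from the robot within 0.6 rad
- green_chute: fixed chute with green rails. Origin on the table under its middle, z up, +x horizontal, downhill, away from the robot. Steel deck slopes 14 degrees (0.244 rad): its surface is at z = 70 mm - 0.249 x from the open mouth (x -160) to the low end (x +200). Rails 14 mm above the deck, 66 apart inside, 6 thick, centred on y = 0. A bin does not slide by itself: it takes 0.5 to 3 N to push one down
- green_chute_low (a point): middle of the low end of the green chute's deck surface (its x = +200, y = 0, z = 20 mm)
- green_guard (a point): middle of the top of the uphill bar of the green chute's wire guard: thin bars (27 mm apart along the deck) on posts, from here to the low end, over the whole width, underside 78 mm and top 84 mm above the deck. A bin is set on the open deck uphill, then slid under it; resting at its stop, 10 mm or more of its back part still stands outside
- green_stop (a joint): sprung yellow stop plate of the green chute, under the guard: 0 m untouched, grows as a bin presses it downhill, 0.035 at its hard end; 300 N/m (3 N at 10 mm). Clamped anew each time: the untouched face is at chute x = +80 to +130 mm (not given: see it between the bars or feel it). On letting go it springs back to 5 to 16 mm, held by the bin's friction
- red_chute: fixed chute with red rails. Origin on the table under its middle, z up, +x horizontal, downhill, away from the robot. Steel deck slopes 14 degrees (0.244 rad): its surface is at z = 70 mm - 0.249 x from the open mouth (x -160) to the low end (x +200). Rails 14 mm above the deck, 66 apart inside, 6 thick, centred on y = 0. A bin does not slide by itself: it takes 0.5 to 3 N to push one down
- red_chute_low (a point): middle of the low end of the red chute's deck surface (its x = +200, y = 0, z = 20 mm)
- red_guard (a point): middle of the top of the uphill bar of the red chute's wire guard: thin bars (27 mm apart along the deck) on posts, from here to the low end, over the whole width, underside 78 mm and top 84 mm above the deck. A bin is set on the open deck uphill, then slid under it; resting at its stop, 10 mm or more of its back part still stands outside
- red_stop (a joint): sprung yellow stop plate of the red chute, under the guard: 0 m untouched, grows as a bin presses it downhill, 0.035 at its hard end; 300 N/m (3 N at 10 mm). Clamped anew each time: the untouched face is at chute x = +80 to +130 mm (not given: see it between the bars or feel it). On letting go it springs back to 5 to 16 mm, held by the bin's friction
- black_bin: black bin of bolts, 100 x 56 x 55 mm, origin at its underside; a bystander
- carton: cardboard carton, 120 x 90 x 70 mm, origin at its underside; a bystander
- washer_jar: jar with black lid, 60 mm across, 80 high, origin at its underside; a bystander
- big_bolt: large steel bolt lying down, about 90 mm long, 30 high, origin at its underside near the head; a bystander
- tape_roll: roll of tape, 90 mm across, 25 high, origin at its underside; a bystander
- spanner: steel spanner lying on the table, origin at its underside; a bystander

How it is judged:
By the outcome, as a careful person would: the job done as asked, in the order asked, and still so for the second after the job is handed in, with the robot touching nothing.
It also fails if it takes over 72 s, if anything falls off the work surface, if the arm or the gripper's body presses on something with over 40 N, if the wrist force passes 120 N, or if a joint passes its speed limit or range.

### The arm

A 7-joint arm with a two-finger parallel gripper is mounted at the origin on the work surface. World frame = base frame: x ahead of the robot, y to its left, z up, the work surface at z = 0. Lengths are in m, angles in rad, forces in N, time in s.
With the tool pointing down it reaches from about 0.425 to 0.925 m from the base axis. Payload 6.8 kg.
Tool frame: the origin (TCP) lies midway between the tips of the shut fingers; the grasp point (between the pads) lies 19 mm behind it; z points along the fingers, x is the direction in which the jaws open and shut, and the axes are right-handed (so a half turn about z gives the same grasp; the last joint's range is limited). The gripper opens to 88 mm and grips with 3 to 60 N. Pads are 20 mm wide; open, the fingers measure 115 mm over their backs; the gripper's body (75 mm by 178 mm) begins 61 mm behind the grasp point.
Start: joints at [-1.379, 0.477, 0.022, 1.555, -0.011, 1.109, -0.083], TCP at [0.199, 0.645, 0.223] pointing down, gripper open.
Joint ranges: [-2.96, 2.96], [-0.34, 2.1], [-1.41, 1.46], [0.24, 2.44], [-1.37, 4.51], [0.17, 1.92], [-2.96, 2.96]. Speed limits (rad/s): [2.39, 2.39, 3.14, 3.14, 3.14, 3.14, 3.14].

### API

Orientations are given as a unit quaternion [x, y, z, w].
In Python, from rig import arm gives the robot as it stands. Calls block until the motion is done:
- arm.movep(position, orientation): joint-space move of the TCP to a pose.
- arm.move_linear(position, feed=0.15, rotation=None, force_limit=None): straight line of the TCP; rotation=None keeps the orientation; feed is the mean speed in m/s. With force_limit (N) it stops when the force on the tool has changed by that much, and returns True; else False.
- arm.move_j(angles): joint-space move.
- arm.release() and arm.grab(newtons=None): open the fingers fully, or close them until they stop; newtons is the grip in N (None keeps the last).
- arm.wait(seconds).
- arm.inverse_kinematics(position, orientation): joint angles nearest the present ones, or None.
- arm.camera(name): name is "scene" or "top" or "wrist"; returns a dict with "pixels" (480x640x3 uint8, red, green, blue), "fx", "fy", "cx", "cy" (pixels), "origin" and "orientation" of the camera in the world. Camera axes: x right, y down, z forward; pixel columns grow to the right and rows downward; lengths in m; the calibration is good to about 2 mm. A picture is of the moment at which its call begins. There is no depth.
A pose or a line that the arm cannot do raises arm.Unreachable and nothing moves.
- arm.finish_job(): hands the job in, once; it reports no verdict.
Readings, each from a call of its own:
- arm.current_t(): time.
- arm.current_q(): joint angles.
- arm.current_qvel(): joint speeds.
- arm.current_joint_torque(): joint torques, N m.
- arm.current_ee_pos(): TCP position.
- arm.current_orientation(): TCP orientation.
- arm.current_force(): force on the tool from outside, world axes, zero at the start.
- arm.current_wrist_torque(): the same for the moment, N m.
- arm.current_grip_width(): finger opening in m.
Only numpy, scipy, OpenCV 4.12 (cv2) and the standard library are available. Lean on these libraries where they do the work, as an engineer would, in place of code of your own. Each camera call takes 0.05 s, during which the arm holds its last target.

## Working session

There is one attempt and no reset: what is moved stays moved. The work goes in short steps, each a Python script; the robot and the scene stay as the last script left them, time stands still between calls to the robot, and variables do not carry over. Pictures are saved under pics/ and viewed, and the job is handed in when it is done.

```bash
mkdir -p pics; ls; python3 - <<'E'
from rig import arm
import cv2
for n in ["scene","top","wrist"]:
    c=arm.camera(n); cv2.imwrite(f"pics/{n}0.png",c["pixels"][:,:,::-1])
    print(n,c["fx"],c["fy"],c["cx"],c["cy"],c["origin"],c["orientation"])
print(arm.current_t(),arm.current_orientation(),arm.current_force())
E
```

```text
pics
scene 557.2157802798304 557.2157802798304 317.62390768119207 239.6728519370627 [ 1.51764772 -0.02906082  0.98488134] [ 0.66165079  0.63796321 -0.27524284 -0.28189103]
top 486.69901643109154 486.69901643109154 323.4322541550322 245.01129124781028 [ 0.42695267 -0.00491793  1.32105708] [-0.69533208  0.7154714  -0.03844141  0.0560021 ]
wrist 367.57257012869195 367.57257012869195 322.68658201539535 242.31874727048086 [0.12649771 0.66828827 0.38402463] [0.79643324 0.58775813 0.08353171 0.11513875]
0.15 [ 8.04775194e-01  5.93579369e-01 -4.82342459e-04  4.33740692e-04] [ 0.28263784  0.033193   -0.52174849]
```

View pics/scene0.png

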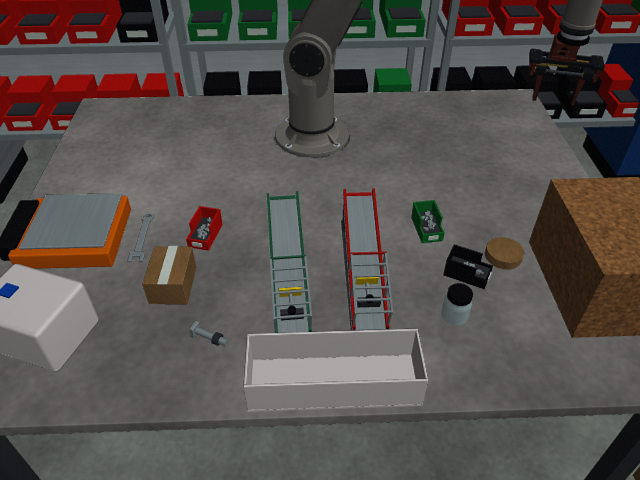

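View pics/top0.png

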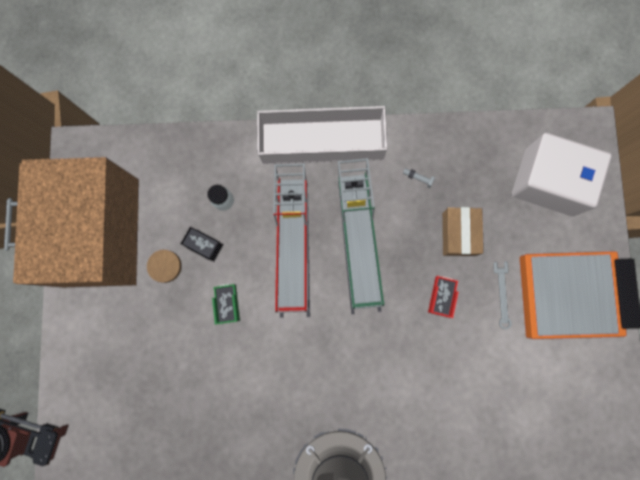

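The top view shows the green bin at about (226,304), the red bin at (443,297), the red chute from (291,310) to (291,170) and the green chute from (367,305) to (353,165). Next I'll measure from enlarged crops.

```bash
cat > h.py <<'E'
import numpy as np, cv2
from scipy.spatial.transform import Rotation as R
def ray(c,u,v):
    d=R.from_quat(c["orientation"]).apply([(u-c["cx"])/c["fx"],(v-c["cy"])/c["fy"],1.0]); return np.array(c["origin"]),d
def onz(c,u,v,z):
    o,d=ray(c,u,v); return o+d*(z-o[2])/d[2]
def onplane(c,u,v,p,n):
    o,d=ray(c,u,v); return o+d*(np.dot(np.array(p)-o,n)/np.dot(d,n))
def proj(c,p):
    q=R.from_quat(c["orientation"]).inv().apply(np.array(p)-c["origin"]); return np.array([c["fx"]*q[0]/q[2]+c["cx"],c["fy"]*q[1]/q[2]+c["cy"]])
def save(c,name,box=None,s=1):
    im=c["pixels"][:,:,::-1]
    if box: x0,y0,x1,y1=box; im=im[y0:y1,x0:x1]
    cv2.imwrite("pics/"+name,cv2.resize(im,None,fx=s,fy=s,interpolation=cv2.INTER_CUBIC) if s!=1 else im.copy())
def mask(c,col):
    h=cv2.cvtColor(c["pixels"],cv2.COLOR_RGB2HSV); H,S,V=h[...,0].astype(int),h[...,1],h[...,2]
    if col=="green": m=(H>50)&(H<95)&(S>80)&(V>30)
    if col=="red": m=((H<6)|(H>174))&(S>130)&(V>50)
    if col=="yellow": m=(H>20)&(H<32)&(S>140)&(V>90)
    return m.astype(np.uint8)
E
python3 - <<'E'
from h import *
from rig import arm
c=arm.camera("top"); save(c,"chutes.png",(260,150,400,320),3.5); save(c,"bins.png",(200,270,480,340),2.8)
for col in ["green","red","yellow"]:
    m=mask(c,col); n,l,st,ce=cv2.connectedComponentsWithStats(m)
    for i in range(1,n):
        if st[i,4]>15: print(col,st[i],ce[i])
        if st[i,4]>60:
            pts=np.argwhere(l==i)[:,::-1]; print(cv2.boxPoints(cv2.minAreaRect(pts.astype(np.float32))).round(1).tolist())
E
```

```text
green [225 285  14  37 151] [234.23178808 304.86754967]
[[225.0, 321.0], [231.10000610351562, 284.5], [243.39999389648438, 286.6000061035156], [237.3000030517578, 323.1000061035156]]
green [213 287  11  37 118] [215.65254237 308.01694915]
[[211.39999389648438, 287.5], [220.0, 286.70001220703125], [223.0, 322.5], [214.5, 323.20001220703125]]
green [353 303  27   3  35] [365.74285714 304.02857143]
red [277 207   3  15  25] [277.76 214.6 ]
red [276 227   3  84 109] [276.70642202 268.04587156]
[[275.3999938964844, 310.0], [276.6000061035156, 227.0], [278.1000061035156, 227.0], [277.0, 310.0]]
red [279 226  28  85 148] [299.26351351 284.2972973 ]
[[278.6000061035156, 309.20001220703125], [305.0, 226.0], [328.8999938964844, 233.60000610351562], [302.5, 316.79998779296875]]
red [429 276  29  41 322] [442.67701863 298.98757764]
[[427.79998779296875, 312.0], [435.70001220703125, 275.70001220703125], [460.1000061035156, 281.0], [452.20001220703125, 317.3999938964844]]
yellow [348 201  16   5  59] [355.72881356 203.01694915]
```

```bash
sleep 1
```

```text
(no output)
```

View pics/chutes.png

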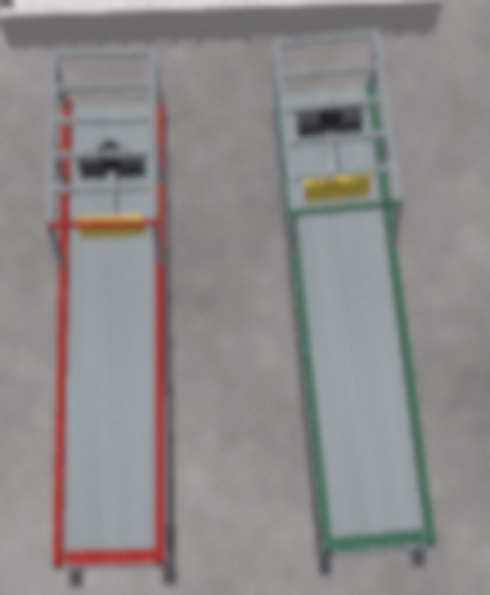

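View pics/bins.png

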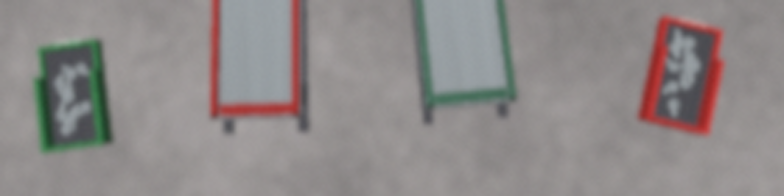

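The chute mouths are at crop y≈545–565. The yellow stops show at the uphill guard bar on red and just past it on green. Wrist views will give finer measurements, so first I need rough poses.

```bash
python3 - <<'E'
from h import *
from rig import arm
c=arm.camera("top")
for n,u,v,z in [("gbin",227,304,.05),("rbin",444,298,.05),("rmouth",260+110/3.5,150+556/3.5,.12),("gmouth",260+376/3.5,150+540/3.5,.12),("rguard",260+108/3.5,150+224/3.5,.13),("gguard",260+346/3.5,150+207/3.5,.13)]:
    print(n,onz(c,u,v,z).round(3))
w=arm.camera("wrist"); T=R.from_quat(arm.current_orientation())
print(T.inv().apply(w["origin"]-arm.current_ee_pos()), (T.inv()*R.from_quat(w["orientation"])).as_matrix().round(3))
print(T.as_matrix().round(3))
# candidate views, tool down with x axis along +y / -y
for yaw in (np.pi/2,-np.pi/2,0,np.pi):
    Q=(R.from_euler('z',yaw)*R.from_euler('x',np.pi)).as_quat()
    for p in ([.5,.22,.3],[.5,-.2,.3],[.55,0,.35],[.7,0,.35]):
        q=arm.inverse_kinematics(p,Q); print(yaw,p,None if q is None else np.round(q,2))
E
```

```text
gbin [0.451 0.28  0.05 ]
rbin [ 0.451 -0.283  0.05 ]
rmouth [0.433 0.106 0.12 ]
gmouth [ 0.439 -0.081  0.12 ]
rguard [0.668 0.102 0.13 ]
gguard [ 0.675 -0.068  0.13 ]
[ 0.00105987 -0.07648245 -0.16210651] [[ 1.     0.    -0.001]
 [-0.     0.96   0.282]
 [ 0.001 -0.282  0.96 ]]
[[ 0.295  0.955 -0.   ]
 [ 0.955 -0.295 -0.001]
 [-0.001  0.    -1.   ]]
1.5707963267948966 [0.5, 0.22, 0.3] [-0.74  0.2   0.24  1.78 -0.05  1.17  1.09]
1.5707963267948966 [0.5, -0.2, 0.3] [-0.66  0.33  1.18  1.83 -0.33  1.2   2.2 ]
1.5707963267948966 [0.55, 0, 0.35] [-0.67  0.19  0.66  1.72 -0.12  1.28  1.59]
1.5707963267948966 [0.7, 0, 0.35] [-0.45  0.48  0.56  1.35 -0.25  1.38  1.68]
-1.5707963267948966 [0.5, 0.22, 0.3] [-1.13  0.23  0.73  1.81 -0.16  1.17 -1.93]
-1.5707963267948966 [0.5, -0.2, 0.3] [-0.44  0.23  0.84  1.83 -0.18  1.17 -1.11]
-1.5707963267948966 [0.55, 0, 0.35] [-0.92  0.24  0.99  1.73 -0.21  1.28 -1.46]
-1.5707963267948966 [0.7, 0, 0.35] [-0.64  0.57  0.92  1.36 -0.45  1.42 -1.31]
0 [0.5, 0.22, 0.3] [-0.96  0.21  0.52  1.8  -0.11  1.17 -0.41]
0 [0.5, -0.2, 0.3] [-0.67  0.35  1.21  1.84 -0.35  1.2   0.65]
0 [0.55, 0, 0.35] [-0.75  0.2   0.76  1.72 -0.14  1.28  0.04]
0 [0.7, 0, 0.35] [-0.57  0.53  0.77  1.36 -0.37  1.4   0.2 ]
3.141592653589793 [0.5, 0.22, 0.3] [-0.51  0.2  -0.02  1.77  0.    1.17  2.61]
3.141592653589793 [0.5, -0.2, 0.3] [-0.71  0.4   1.3   1.84 -0.41  1.22 -2.43]
3.141592653589793 [0.55, 0, 0.35] [-1.09  0.37  1.3   1.74 -0.37  1.32 -2.85]
3.141592653589793 [0.7, 0, 0.35] [-0.76  0.74  1.27  1.37 -0.7   1.52 -2.69]
```

```bash
python3 - <<'E'
from h import *
from rig import arm
import pickle
Q=(R.from_euler('z',np.pi/2)*R.from_euler('x',np.pi)).as_quat()
for i,p in enumerate([[.52,-.16,.3],[.52,.16,.3]]):
    arm.movep(p,Q); c=arm.camera("wrist"); save(c,f"w{i}.png"); pickle.dump(c,open(f"w{i}.pkl","wb")); print(c["origin"],arm.current_t())
E
```

```text
[ 0.44416261 -0.15848597  0.46211771] 3.4
[0.44404795 0.1594202  0.46237738] 4.6667
```

```bash
sleep 1
```

```text
(no output)
```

View pics/w0.png

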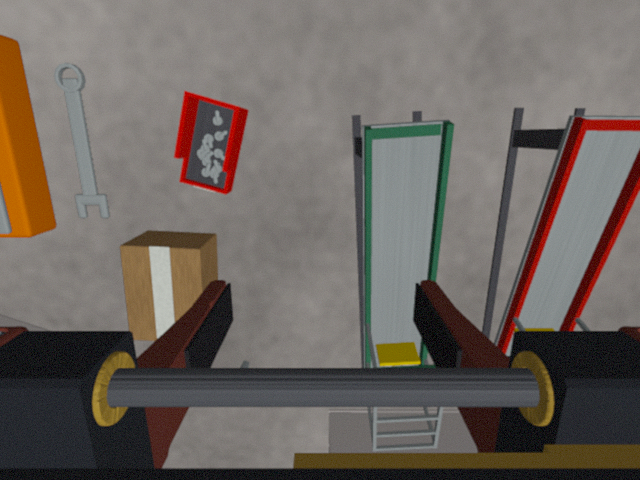

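View pics/w1.png

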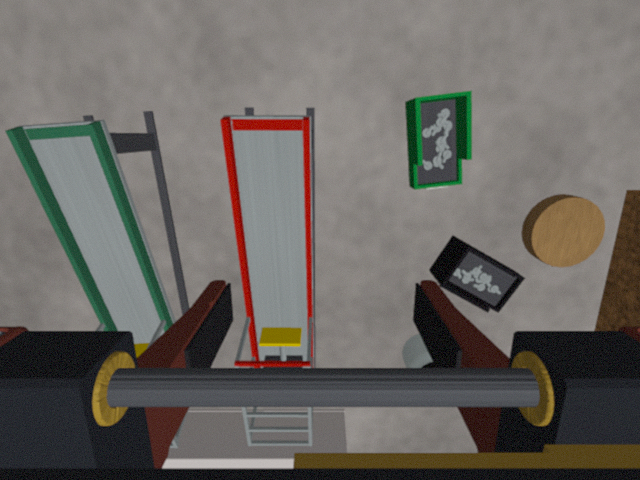

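The wrist views are clear. In w0 the green mouth corners are at about (365,127) and (452,122), and the red bin spans about (180–247, 93–192). In w1 the red mouth corners are at about (222,118) and (311,116), and the green bin is at about (407–471, 92–188). Next step: fit the edges.

```bash
cat > meas.py <<'E'
from h import *
import pickle
def edges(c,col,box,side):
    # side: +1 chute right of camera axis, uses left-rail inner top (-33) and right outer top(+39); -1 mirrored
    m=mask(c,col); x0,y0,x1,y1=box; L=[];Rr=[]
    for v in range(y0,y1,2):
        r=np.flatnonzero(m[v,x0:x1])+x0
        if len(r)<4: continue
        g=np.argmax(np.diff(r))
        if r[g+1]-r[g]<25: continue
        if side>0: L.append((r[g]+.5,v)); Rr.append((r[-1]+.5,v))
        else: L.append((r[0]-.5,v)); Rr.append((r[g+1]-.5,v))
    return L,Rr
def fit(c,col,box,side,mouth):
    L,Rr=edges(c,col,box,side); print(col,len(L))
    org=np.array([.59,0,0]); yaw=0
    for _ in range(8):
        cx=np.array([np.cos(yaw),np.sin(yaw),0]); n=cx*.249+[0,0,1]; p=org*[1,1,0]+[0,0,.07+.0144]
        P=[np.array([onplane(c,u,v,p,n) for u,v in S]) for S in (L,Rr)]
        M=np.array([onplane(c,u,v,p,n) for u,v in mouth]).mean(0)
        k=[np.polyfit(q[:,0],q[:,1],1) for q in P]
        yaw=np.arctan((k[0][0]+k[1][0])/2)
        cy=np.array([-np.sin(yaw),np.cos(yaw),0])
        offs=[(q@cy).mean() for q in P]
        off=(offs[0]+offs[1])/2-(.003 if side>0 else -.003)
        cx=np.array([np.cos(yaw),np.sin(yaw),0])
        org=cy*off+cx*(M@cx+.160)
    res=[np.std(q[:,1]-np.polyval(kk,q[:,0])) for q,kk in zip(P,k)]
    print(" yaws",np.arctan(k[0][0]),np.arctan(k[1][0]),"sep",offs[1]-offs[0],"org",org.round(4),"yaw",round(yaw,4),np.round(res,4))
    return org,yaw
E
python3 - <<'E'
from meas import *
w0,w1=[pickle.load(open(f"w{i}.pkl","rb")) for i in (0,1)]
g=fit(w0,"green",(355,145,460,275),1,[(367,126),(451,122)])
r=fit(w1,"red",(215,140,325,310),-1,[(223,118),(311,116)])
pickle.dump((g,r),open("ch.pkl","wb"))
save(w0,"gz.png",(350,100,470,180),6); save(w1,"rz.png",(215,100,325,180),6)
# other view cross-check via proj of predicted rail top corners
for (o,y),w,n in ((g,w1,'g in w1'),(r,w0,'r in w0')):
    cx=np.array([np.cos(y),np.sin(y),0]);cy=np.array([-np.sin(y),np.cos(y),0])
    print(n,[proj(w,o+cx*x+cy*s*.036+[0,0,.0844-.249*x]).round(0).tolist() for x in(-.16,-.05) for s in(-1,1)])
# bins: minAreaRect of rims
for w,col,box in((w1,"green",(390,80,490,200)),(w0,"red",(165,80,260,205))):
    m=mask(w,col); mm=np.zeros_like(m); x0,y0,x1,y1=box; mm[y0:y1,x0:x1]=m[y0:y1,x0:x1]
    save(w,f"bin_{col}.png",box,6)
    ys,xs=np.nonzero(mm); print(col,xs.min(),xs.max(),ys.min(),ys.max())
E
```

```text
green 65
 yaws 0.0615159094252815 0.06327897983839854 sep 0.0718407929463418 org [ 0.5948 -0.0731  0.    ] yaw 0.0624 [0.0003 0.0003]
red 85
 yaws -0.09884225417871026 -0.0054265444263824 sep 0.07569673460711032 org [0.5892 0.1032 0.    ] yaw -0.0522 [0.0084 0.0003]
g in w1 [[6.0, 127.0], [87.0, 122.0], [61.0, 239.0], [129.0, 235.0]]
r in w0 [[592.0, 115.0], [674.0, 120.0], [546.0, 230.0], [615.0, 233.0]]
green 406 471 91 188
red 174 247 91 193
```

```bash
sleep 1
```

```text
(no output)
```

View pics/bin_green.png

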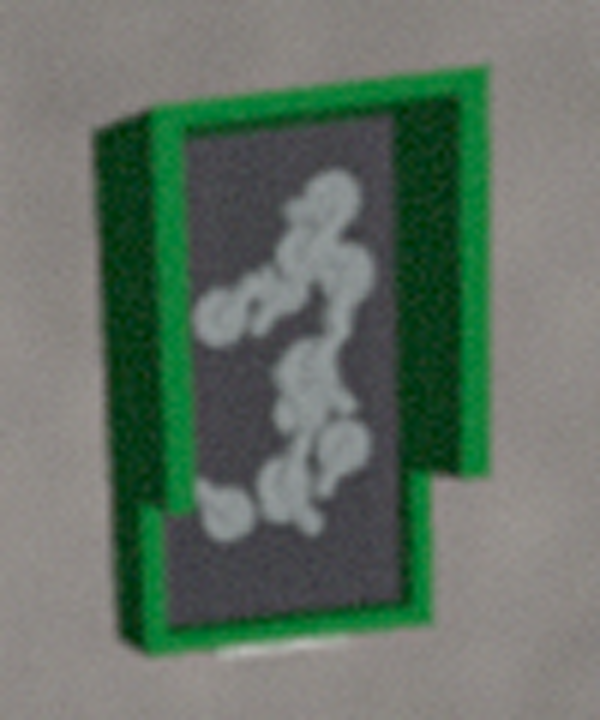

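View pics/bin_red.png

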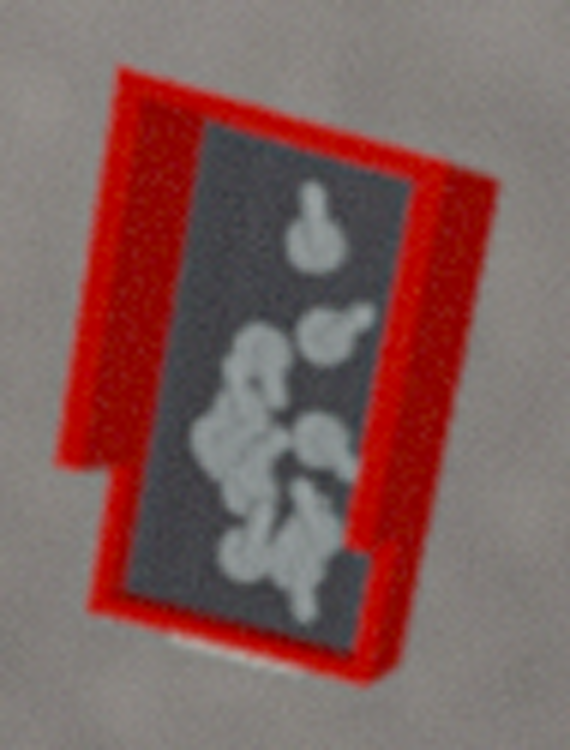

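View pics/gz.png

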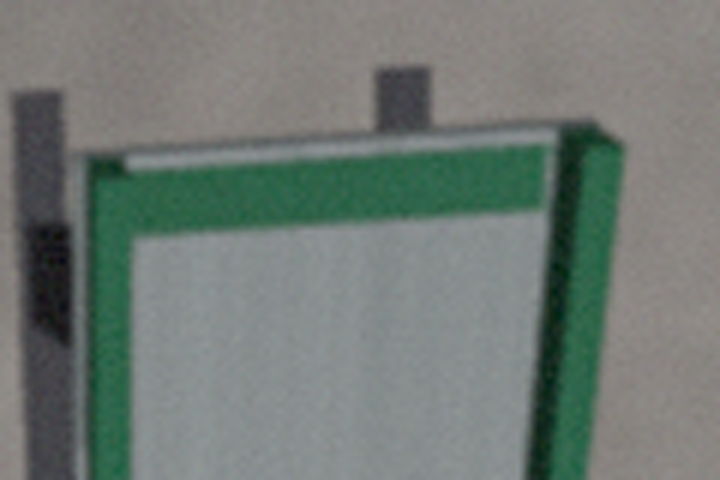

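```bash
python3 - <<'E'
from meas import *
w0,w1=[pickle.load(open(f"w{i}.pkl","rb")) for i in (0,1)]
g=fit(w0,"green",(355,145,460,275),1,[(366,128),(450,123)])
r=fit(w1,"red",(215,140,325,250),-1,[(223.5,119.5),(310.5,117.5)])
pickle.dump((g,r),open("ch.pkl","wb"))
save(w1,"rz2.png",(215,100,325,200),6)
B={}
for n,w,pts in (("green",w1,[(415,98.3),(471.7,91.3),(417.5,165.3),(471.3,159.3)]),("red",w0,[(185,91.3),(239.2,107.5),(174.7,157.5),(227,171.3)])):
    P=np.array([onz(w,u,v,.055) for u,v in pts]); # BL, BR, endL,endR ; image right=+y
    d=(P[2]-P[0])+(P[3]-P[1]); yaw=np.arctan2(d[1],d[0]); e=P[1]-P[0]; yaw2=np.arctan2(-e[0],e[1])
    print(n,"len",np.linalg.norm(P[2]-P[0]),np.linalg.norm(P[3]-P[1]),"wid",np.linalg.norm(e),"yaw",yaw,yaw2)
    back=(P[0]+P[1])/2; endm=(P[2]+P[3])/2; yaw=(yaw+yaw2)/2; cx=np.array([np.cos(yaw),np.sin(yaw),0])
    c=(back+cx*.05+endm-cx*.02)/2; print(c.round(4),yaw); B[n]=(c,yaw)
pickle.dump(B,open("bins.pkl","wb"))
E
```

```text
green 65
 yaws 0.06151590942528139 0.06327897983839849 sep 0.07177739917101418 org [ 0.596  -0.0731  0.    ] yaw 0.0624 [0.0003 0.0003]
red 55
 yaws -0.005710445573464275 -0.004048345611744241 sep 0.07201211139254951 org [0.5906 0.1077 0.    ] yaw -0.0049 [0.0003 0.0003]
green len 0.06854434634552695 0.06888001375808547 wid 0.05832596974316812 yaw 0.10685892717710614 0.11385251185400366
[0.4541 0.289  0.055 ] 0.1103557195155549
red len 0.06900698929486647 0.06788104518400317 wid 0.05705517907384819 yaw -0.2620695856841947 -0.2773709604500711
[ 0.4568 -0.2861  0.055 ] -0.26972027306713287
```

```bash
sleep 1
```

```text
(no output)
```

View pics/rz2.png

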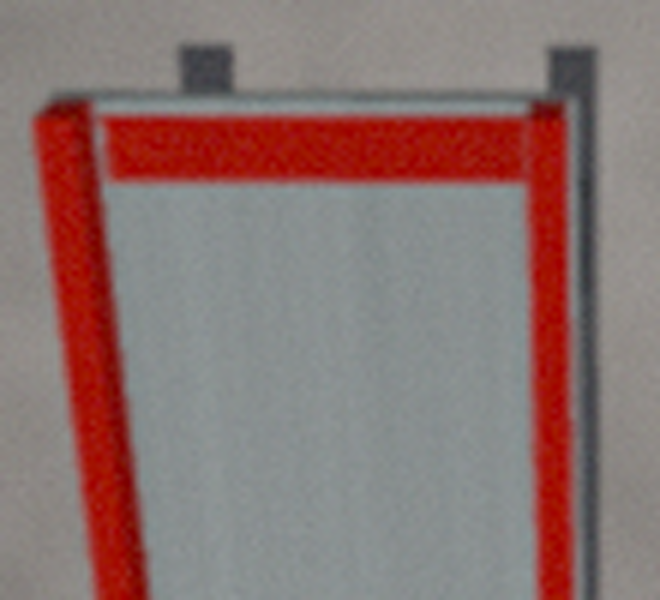

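Both fits agree: rail separation is 72 mm as expected, the bin rims match and residuals are 0.3 mm. Before moving, I'll check reachability for the whole plan.

```bash
cat > plan.py <<'E'
from h import *
import pickle
(g,r)=pickle.load(open("ch.pkl","rb")); B=pickle.load(open("bins.pkl","rb")); CH={"green":g,"red":r}
TH=np.arctan(.249)
def down(yaw): return (R.from_euler('z',yaw+np.pi/2)*R.from_euler('x',np.pi)).as_quat()
def CR(col): return R.from_euler('z',CH[col][1])*R.from_euler('y',TH)
def tq(col): return (CR(col)*R.from_euler('z',np.pi/2)*R.from_euler('x',np.pi)).as_quat()
def cp(col,x,h,y=0):  # point at deck distance: chute horizontal x, height h normal to deck
    o,yaw=CH[col]; 
    return o+R.from_euler('z',yaw).apply([x,y,.07-.249*x])+CR(col).apply([0,0,h])
def graspp(col,z=.021):
    c,yaw=B[col]; return np.array([c[0]-.008*np.cos(yaw),c[1]-.008*np.sin(yaw),z])
def along(col): return CR(col).apply([1,0,0])
def tochute(col,p):
    o,yaw=CH[col]; return R.from_euler('z',yaw).inv().apply(np.array(p)-o)
E
python3 - <<'E'
from plan import *
from rig import arm
f=lambda p,q:(lambda s: None if s is None else np.round(s,2))(arm.inverse_kinematics(p,q))
for col in("green","red"):
    print(col,graspp(col),f(graspp(col),down(B[col][1])),f(graspp(col,.25),down(B[col][1])))
    for x,h in((-.07,.021),(-.07,.1),(-.15,.03),(-.08,.03),(0,.022),(.05,.022)):
        print(x,h,cp(col,x,h).round(3),f(cp(col,x,h),tq(col)))
E
```

```text
green [0.44611884 0.28815178 0.021     ] [-1.21  0.64  0.68  2.08 -0.68  0.65  1.62] [-1.53  0.34  1.06  1.91 -0.33  1.08  1.34]
-0.07 0.021 [ 0.531 -0.077  0.108] [-0.59  0.7   0.88  1.85 -0.5   1.12  2.15]
-0.07 0.1 [ 0.55  -0.076  0.184] [-0.62  0.63  0.94  1.75 -0.44  1.27  2.09]
-0.15 0.03 [ 0.454 -0.082  0.136] [-0.69  0.55  0.96  2.01 -0.42  1.08  2.14]
-0.08 0.03 [ 0.523 -0.078  0.119] [-0.6   0.67  0.89  1.86 -0.48  1.13  2.14]
0 0.022 [ 0.601 -0.073  0.091] [-0.53  0.81  0.84  1.68 -0.55  1.19  2.13]
0.05 0.022 [ 0.651 -0.07   0.079] [-0.48  0.89  0.82  1.55 -0.58  1.24  2.11]
red [ 0.44912508 -0.28396065  0.021     ] [-0.04  0.63  0.64  2.08 -0.63  0.64  2.33] [-0.51  0.47  1.3   1.92 -0.5   1.14  2.28]
-0.07 0.021 [0.526 0.108 0.108] [-0.88  0.69  0.87  1.85 -0.58  1.15  1.82]
-0.07 0.1 [0.545 0.108 0.184] [-0.9   0.63  0.93  1.75 -0.51  1.3   1.77]
-0.15 0.03 [0.448 0.108 0.136] [-1.01  0.53  0.92  2.01 -0.5   1.11  1.76]
-0.08 0.03 [0.518 0.108 0.119] [-0.89  0.66  0.88  1.86 -0.56  1.16  1.81]
0 0.022 [0.596 0.108 0.091] [-0.78  0.81  0.84  1.68 -0.62  1.22  1.84]
0.05 0.022 [0.646 0.107 0.079] [-0.72  0.89  0.82  1.55 -0.65  1.27  1.84]
```

```bash
python3 - <<'E'
from plan import *
from rig import arm
col="green"; q=down(B[col][1])
arm.movep(graspp(col,.13),q); arm.move_linear(graspp(col),feed=.12)
arm.grab(25); print("w",arm.current_grip_width(),arm.current_t())
arm.move_linear(graspp(col,.25),feed=.2)
arm.wait(.2); print("w",arm.current_grip_width(),"F",arm.current_force(),arm.current_t())
arm.movep(cp(col,-.07,.13),tq(col)); print(arm.current_t(), arm.current_ee_pos())
c=arm.camera("wrist"); save(c,"held_g.png")
c=arm.camera("scene"); save(c,"held_gs.png",(240,170,440,340),3.5)
E
```

```text
w 0.05584962040394859 7.225
w 0.056149836900391964 F [ 0.33466289  0.15937913 -2.87274636] 8.7167
10.1417 [ 0.55794507 -0.07378168  0.21344307]
```

```bash
sleep 1
```

```text
(no output)
```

View pics/held_g.png

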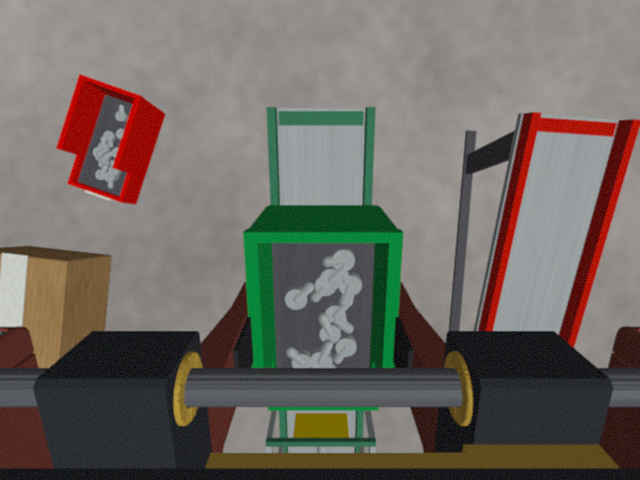

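View pics/held_gs.png

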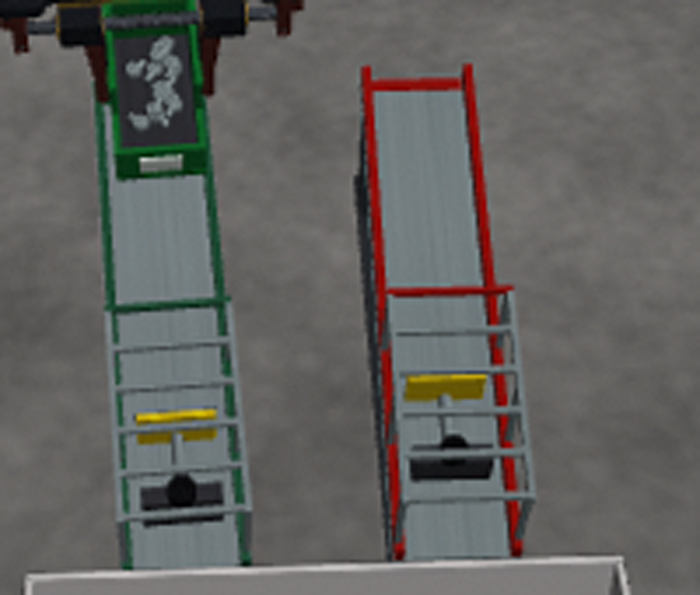

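The bin is centred over the green rails (bin 246–402, rails 268–375). Placing it now.

```bash
python3 - <<'E'
from plan import *
from rig import arm
col="green"
arm.move_linear(cp(col,-.07,.028),feed=.1)
hit=arm.move_linear(cp(col,-.07,.014),feed=.02,force_limit=1.5)
p=arm.current_ee_pos(); t=tochute(col,p); print(hit,"h",(t[2]-(.07-.249*t[0]))*np.cos(TH),arm.current_force(),arm.current_t())
arm.release(); arm.wait(.2)
arm.move_linear(cp(col,-.07,.13),feed=.2); print(arm.current_t())
c=arm.camera("wrist"); save(c,"placed_g.png"); pickle.dump(c,open("placed_g.pkl","wb"))
c=arm.camera("scene"); save(c,"placed_gs.png",(240,170,440,340),3.5);pickle.dump(c,open("placed_gs.pkl","wb"))
c=arm.camera("top");pickle.dump(c,open("placed_gt.pkl","wb"));save(c,"placed_gt.png",(260,150,400,320),3.5)
E
```

```text
True h 0.020265114891285612 [0.76950441 0.48227439 3.57220689] 11.875
13.45
```

```bash
sleep 1
```

```text
(no output)
```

View pics/placed_g.png

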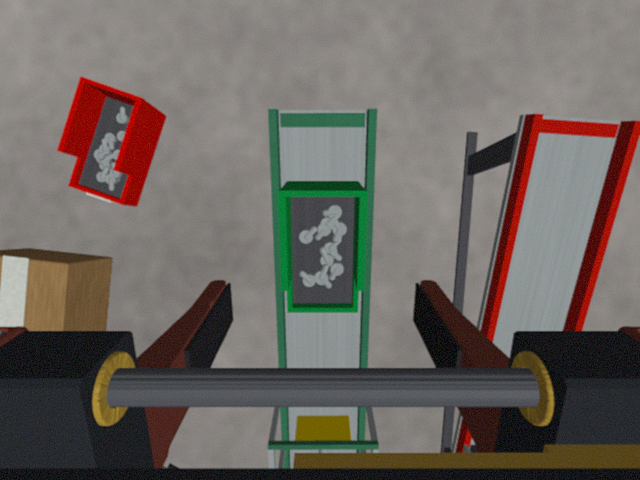

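View pics/placed_gs.png

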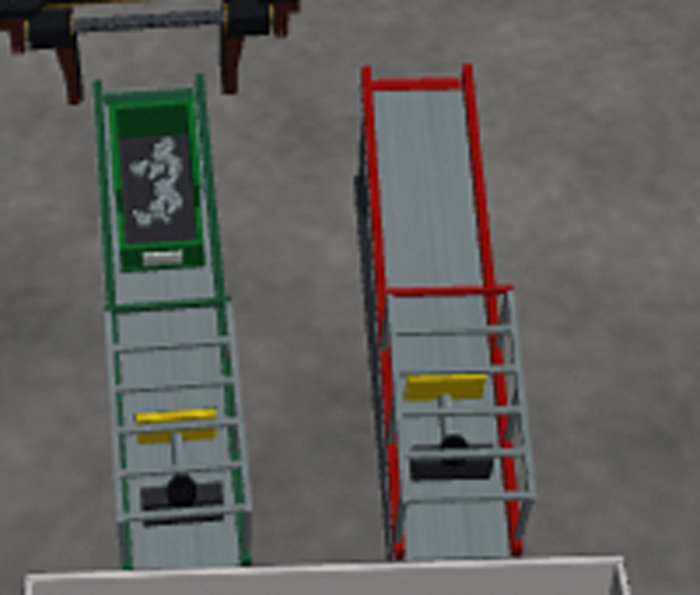

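View pics/placed_gt.png

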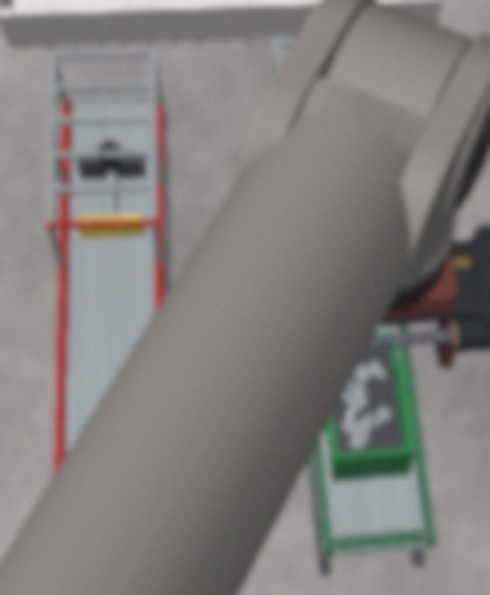

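The bin sits square between the rails (278–368 in the wrist view). Now a rough estimate of where the stop and guard are.

```bash
python3 - <<'E'
from plan import *
s=pickle.load(open("placed_gs.pkl","rb"))
from rig import arm
t=arm.camera("top")
def tri(a,b):
    (o1,d1),(o2,d2)=ray(*a),ray(*b); A=np.stack([d1,-d2],1); k=np.linalg.lstsq(A,o2-o1,rcond=None)[0]
    p,q=o1+d1*k[0],o2+d2*k[1]; return (p+q)/2,np.linalg.norm(p-q)
S=lambda x,y:(s,240+x/3.5,170+y/3.5); T=lambda x,y:(t,260+x/3.5,150+y/3.5)
for n,col,a,b in(("gguard","green",S(168,305),T(346,207)),("rguard","red",S(450,291),T(108,224))):
    p,e=tri(a,b); c=tochute(col,p); print(n,p.round(3),"chute",c.round(3),"gap",round(e,4),"h",(c[2]-.07+.249*c[0])*np.cos(TH))
for col,sc,tp in(("green",S(176,410),[T(337,176),T(337,198)]),("red",S(445,376),[T(112,215),T(112,236)])):
    n=CR(col).apply([0,0,1])
    for h in(.03,.04,.05): print(col,"scene top-uphill edge h",h,tochute(col,onplane(*sc,cp(col,0,h),n)).round(3)[:1],"top cam",[tochute(col,onplane(*q,cp(col,0,h),n)).round(3)[0] for q in tp])
    print(" top bottom edge at h=3",[tochute(col,onplane(*q,cp(col,0,.003),n)).round(3)[0] for q in tp])
E
```

```text
gguard [ 0.674 -0.068  0.132] chute [0.079 0.001 0.132] gap 0.0004 h 0.07943446942999872
rguard [0.668 0.104 0.131] chute [ 0.077 -0.003  0.131] gap 0.0051 h 0.07800694242252489
green scene top-uphill edge h 0.03 [0.112] top cam [np.float64(0.115), np.float64(0.097)]
green scene top-uphill edge h 0.04 [0.12] top cam [np.float64(0.113), np.float64(0.095)]
green scene top-uphill edge h 0.05 [0.127] top cam [np.float64(0.11), np.float64(0.093)]
 top bottom edge at h=3 [np.float64(0.122), np.float64(0.104)]
red scene top-uphill edge h 0.03 [0.098] top cam [np.float64(0.095), np.float64(0.078)]
red scene top-uphill edge h 0.04 [0.106] top cam [np.float64(0.093), np.float64(0.076)]
red scene top-uphill edge h 0.05 [0.114] top cam [np.float64(0.09), np.float64(0.074)]
 top bottom edge at h=3 [np.float64(0.101), np.float64(0.084)]
```

Estimates: green stop face at chute x≈0.105, red at ≈0.087, guard bar at ≈0.078. Now I'll push the green bin with closed fingertips, logging force.

```bash
cat > push.py <<'E'
from plan import *
from rig import arm
H=.022
def frc(col):
    arm.wait(.1); return -np.mean([np.dot(arm.current_force(),along(col)) for _ in range(3)])
def start(col):
    arm.grab(5)
    arm.movep(cp(col,-.145,.11),tq(col)); arm.move_linear(cp(col,-.145,H),feed=.12)
    f0=frc(col); print("f0",f0,arm.current_t())
    hit=arm.move_linear(cp(col,-.02-(.02 if col=="red" else 0),H),feed=.05,force_limit=6)
    print("hit",hit,"x",tochute(col,arm.current_ee_pos())[0],"f",frc(col)-f0,arm.current_t())
    return f0
E
python3 - <<'E'
from push import *
col="green"; f0=start(col); open("f0","w").write(str(f0))
x=-.02
for i in range(5):
    x+=.004; hit=arm.move_linear(cp(col,x,H),feed=.03,force_limit=5); print(hit,round(x,4),round(frc(col)-f0,2),arm.current_t())
    if hit: break
c=arm.camera("scene"); save(c,"push_g1.png",(240,170,440,340),3.5)
E
```

```text
f0 -0.07701680919585603 16.3917
hit False x -0.0147251909074387 f 0.45240801179287826 19.2167
False -0.016 0.18 19.6
False -0.012 -0.04 19.9833
False -0.008 -0.16 20.3667
False -0.004 -0.32 20.75
False 0.0 -0.07 21.1333
```

```bash
sleep 1
```

```text
(no output)
```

View pics/push_g1.png

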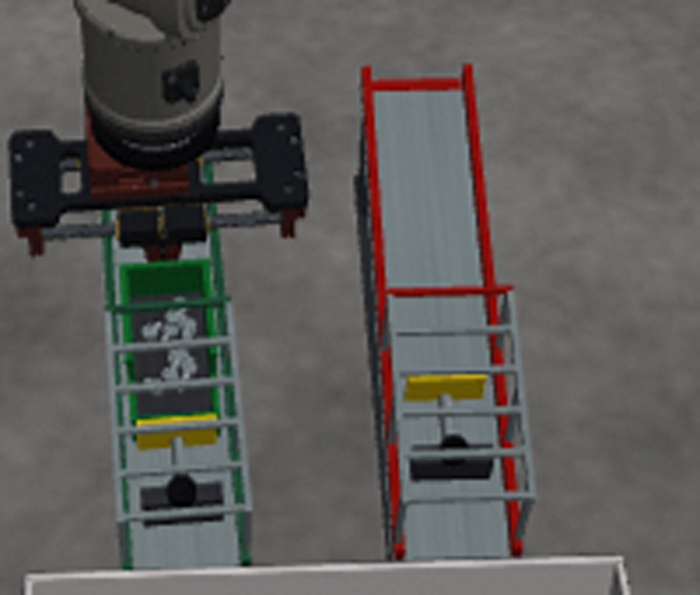

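The bin is under the guard with its front edge right at the stop (crop v≈418). I'll continue in small steps and watch for the spring slope of 0.3 N/mm.

```bash
python3 - <<'E'
from push import *
col="green"; f0=float(open("f0").read()); x=0
for i in range(7):
    x+=.003; hit=arm.move_linear(cp(col,x,H),feed=.03,force_limit=4); print(hit,round(x,4),round(tochute(col,arm.current_ee_pos())[0],4),round(frc(col)-f0,2),arm.current_t())
    if hit or frc(col)-f0>6: break
c=arm.camera("scene"); save(c,"push_g2.png",(240,170,440,340),3.5)
E
```

```text
False 0.003 0.0082 2.08 21.5333
False 0.006 0.0112 3.44 21.9833
False 0.009 0.0142 5.21 22.4333
False 0.012 0.0171 6.01 22.8833
```

```bash
sleep 1
```

```text
(no output)
```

View pics/push_g2.png

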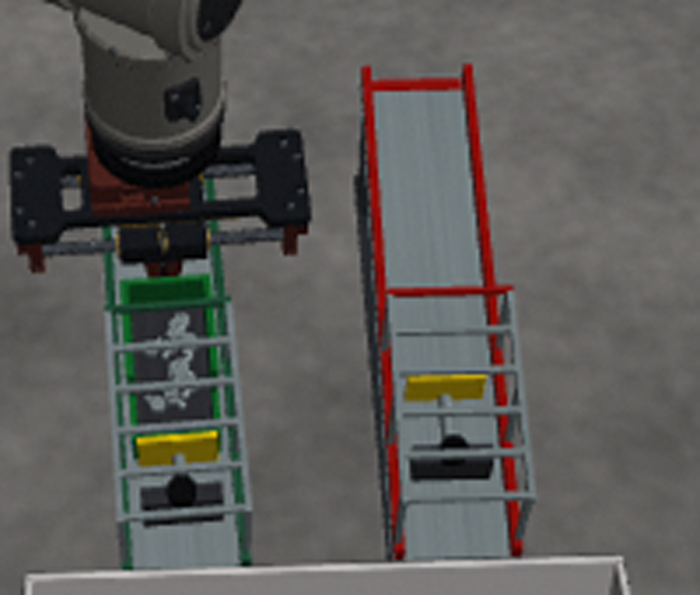

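The stop edge moved from crop v≈410 to 433 and the force slope is about 0.35–0.5 N/mm, so it is pressed roughly 13–15 mm. I'll go about 6 mm further, then retreat slowly.

```bash
python3 - <<'E'
from push import *
col="green"; f0=float(open("f0").read()); x=.012
for i in range(2):
    x+=.003; hit=arm.move_linear(cp(col,x,H),feed=.03,force_limit=4); print(hit,round(x,4),round(frc(col)-f0,2),arm.current_t())
c=arm.camera("scene"); save(c,"push_g3a.png",(240,170,440,340),3.5)
arm.move_linear(cp(col,x-.02,H),feed=.03); print(round(frc(col)-f0,2))
arm.move_linear(cp(col,x-.06,H),feed=.12); arm.move_linear(cp(col,x-.06,.13),feed=.2); print(arm.current_t())
c=arm.camera("scene"); save(c,"push_g3.png",(240,170,440,340),3.5)
c=arm.camera("wrist"); save(c,"push_g3w.png")
E
```

```text
False 0.015 5.97 23.3833
False 0.018 7.33 23.7333
0.26
25.9
```

```bash
sleep 1
```

```text
(no output)
```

View pics/push_g3.png

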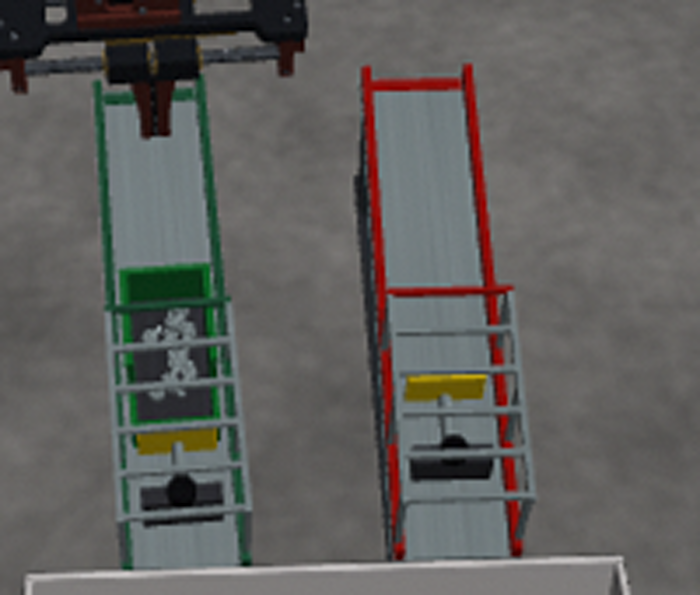

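View pics/push_g3a.png

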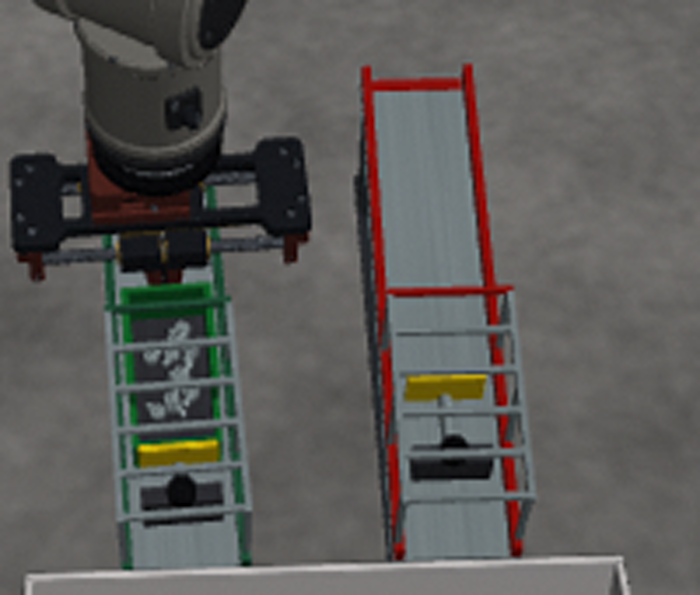

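View pics/push_g3w.png

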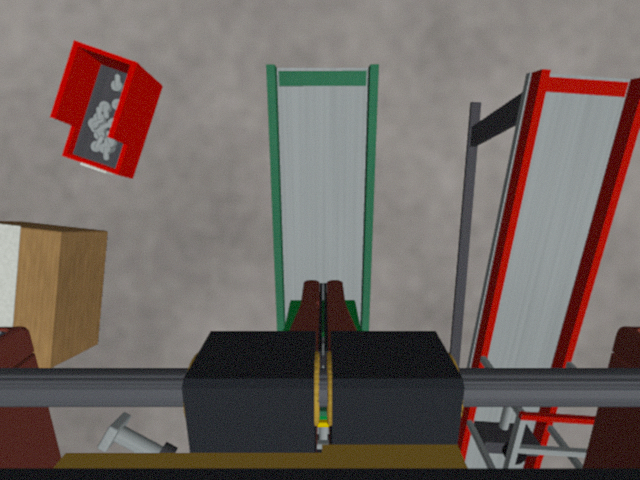

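The stop sprang back: its bottom edge sat at crop v≈442 untouched, 467 at full push and 452 now. Converting that to millimetres.

```bash
cat > stopm.py <<'E'
from plan import *
def stopedge(c,col):
    im=c["pixels"]; x0=240; box={"green":(276,303,280,315),"red":(354,381,270,300)}[col]
    up=cv2.resize(im[box[2]:box[3],box[0]:box[1]],None,fx=4,fy=4,interpolation=cv2.INTER_LINEAR)
    m=mask({"pixels":up},"yellow"); r=m.sum(1)>25
    v=np.flatnonzero(r); e=(v.max()+1)/4+box[2]-.375; u=np.flatnonzero(m[v.max()]).mean()/4+box[0]
    return u,e
def stopx(c,col,h=.006):
    u,e=stopedge(c,col); return tochute(col,onplane(c,u,e,cp(col,0,h),CR(col).apply([0,0,1])))[0]
E
python3 - <<'E'
from stopm import *
from rig import arm
s0=pickle.load(open("placed_gs.pkl","rb")); s1=arm.camera("scene")
for n,s in(("before",s0),("now",s1)):
    for col in("green","red"): print(n,col,stopedge(s,col),stopx(s,col))
E
```

```text
before green (np.float64(283.44166666666666), np.float64(296.125)) 0.11453629740810982
before red (np.float64(359.625), np.float64(283.875)) 0.09538683208816019
now green (np.float64(283.5), np.float64(299.125)) 0.12166186057357199
now red (np.float64(359.625), np.float64(283.875)) 0.09538683208816019
```

The green stop is held pressed about 7 mm after release, within the expected 5–16 mm, and red is unmoved. Now the red bin.

```bash
python3 - <<'E'
from plan import *
from rig import arm
col="red"; q=down(B[col][1])
p=arm.current_ee_pos(); arm.move_linear([p[0],p[1],.28],feed=.25)
arm.movep(graspp(col,.16),q); arm.release(); arm.move_linear(graspp(col),feed=.12)
arm.grab(25); print("w",arm.current_grip_width(),arm.current_t())
arm.move_linear(graspp(col,.26),feed=.2)
arm.wait(.2); print("w",arm.current_grip_width(),"F",arm.current_force(),arm.current_t())
arm.movep(cp(col,-.08,.13),tq(col)); print(arm.current_t(), arm.current_ee_pos())
c=arm.camera("wrist"); save(c,"held_r.png")
E
```

```text
w 0.05632198469339719 30.8583
w 0.05606398197749494 F [-0.01972208 -0.4714442  -2.77704611] 32.4
33.9 [0.54217773 0.10556854 0.21665414]
```

```bash
sleep 1
```

```text
(no output)
```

View pics/held_r.png

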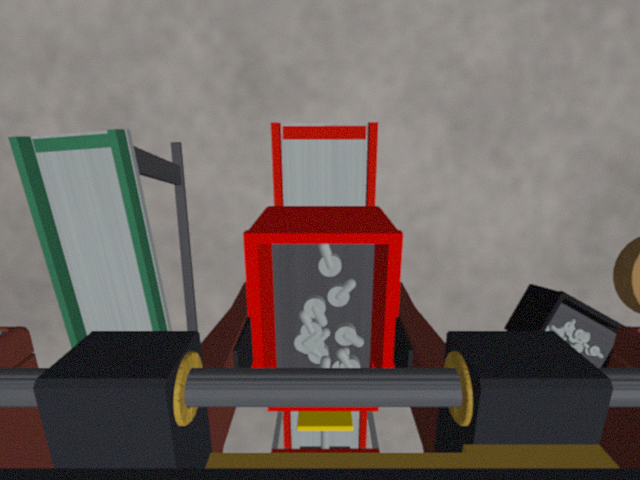

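The red bin is centred over the red rails (bin 246–402, rails 272–377). Placing it now.

```bash
python3 - <<'E'
from plan import *
from rig import arm
col="red"
arm.move_linear(cp(col,-.08,.028),feed=.1); print(tochute(col,arm.current_ee_pos()))
hit=arm.move_linear(cp(col,-.08,.014),feed=.02,force_limit=1.5)
t=tochute(col,arm.current_ee_pos()); print(hit,"h",(t[2]-(.07-.249*t[0]))*np.cos(TH),t,arm.current_t())
arm.release(); arm.wait(.2)
arm.move_linear(cp(col,-.08,.13),feed=.2); print(arm.current_t())
c=arm.camera("wrist"); save(c,"placed_r.png")
c=arm.camera("scene"); save(c,"placed_rs.png",(240,170,440,340),3.5);pickle.dump(c,open("placed_rs.pkl","wb"))
E
```

```text
[-7.25867893e-02 -2.97097887e-05  1.17665110e-01]
True h 0.02018650964040954 [-7.49570052e-02  7.55500273e-05  1.09467185e-01] 35.5917
37.1667
```

```bash
sleep 1
```

```text
(no output)
```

View pics/placed_r.png

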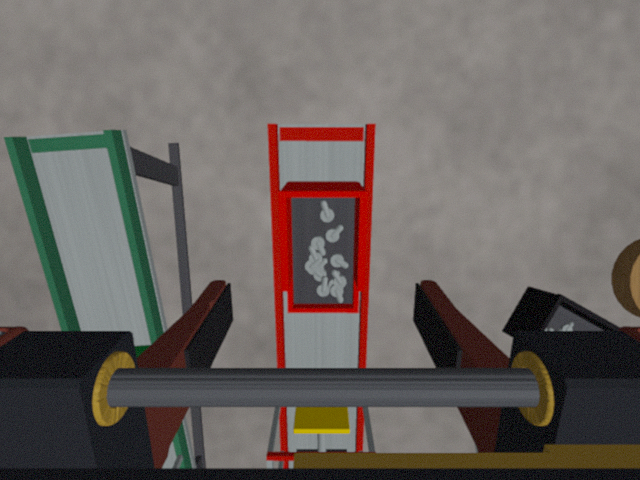

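View pics/placed_rs.png

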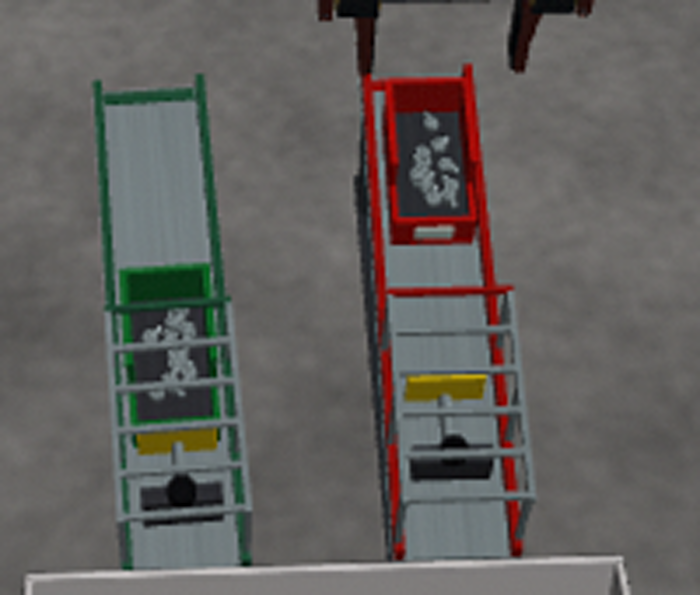

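The red bin sits flat between the rails (278–368) and the green one hasn't moved. Pushing red.

```bash
python3 - <<'E'
from push import *
from stopm import stopx
col="red"; f0=start(col); open("f0","w").write(str(f0))
x=-.04; base=stopx(arm.camera("scene"),col); print("stop base",base)
for i in range(15):
    x+=.004 if i<4 else .003
    hit=arm.move_linear(cp(col,x,H),feed=.03,force_limit=5); f=frc(col)-f0
    s=stopx(arm.camera("scene"),col)-base
    print(hit,round(x,4),round(f,2),"stop mm",round(s*1000,1),arm.current_t())
    if hit or s>.013 or f>6: break
c=arm.camera("scene"); save(c,"push_r1.png",(240,170,440,340),3.5)
E
```

```text
f0 0.17618824058936355 39.975
hit False x -0.03466324488296468 f 0.1647067954056976 42.3917
stop base 0.09538683208816019
False -0.036 -0.46 stop mm 0.0 42.875
False -0.032 0.4 stop mm 0.0 43.3083
False -0.028 0.78 stop mm 0.0 43.7417
False -0.024 -0.14 stop mm 0.0 44.175
False -0.021 0.24 stop mm 2.1 44.575
False -0.018 1.2 stop mm 4.7 44.975
False -0.015 3.1 stop mm 5.6 45.375
False -0.012 3.83 stop mm 5.6 45.775
False -0.009 5.02 stop mm 13.7 46.175
```

```bash
sleep 1
```

```text
(no output)
```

View pics/push_r1.png

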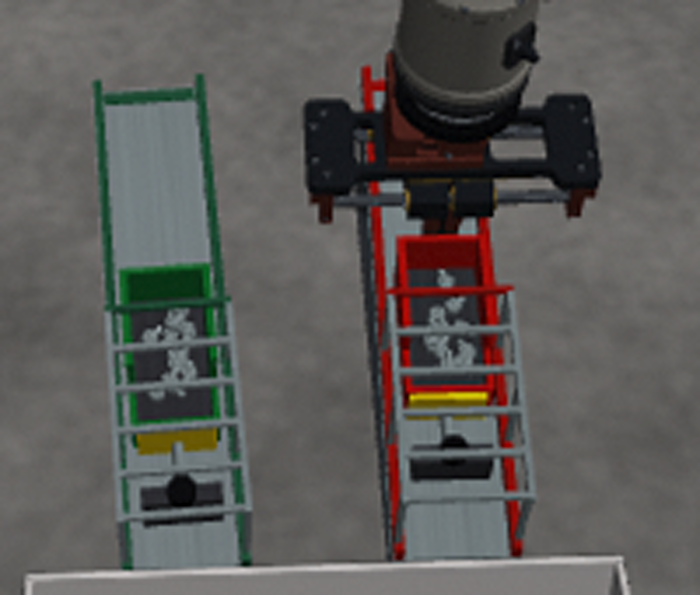

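Contact was at x≈-0.0225 and the stop is now pressed 13.7 mm (5 N). I'll press to about 19 mm, then retreat slowly.

```bash
python3 - <<'E'
from push import *
from stopm import stopx
col="red"; f0=float(open("f0").read())
for x in(-.006,-.003): hit=arm.move_linear(cp(col,x,H),feed=.03,force_limit=4); print(hit,round(frc(col)-f0,2))
print("stop",stopx(arm.camera("scene"),col)-.09539)
arm.move_linear(cp(col,x-.02,H),feed=.03)
arm.move_linear(cp(col,x-.06,H),feed=.12); arm.move_linear(cp(col,x-.06,.13),feed=.2)
p=arm.current_ee_pos(); arm.move_linear([p[0],p[1],.33],feed=.25)
arm.wait(1)
for i in range(2):
    c=arm.camera("scene"); print("green",stopx(c,"green")-.11454,"red",stopx(c,"red")-.09539,arm.current_t()); 
    if i==0: arm.wait(1)
save(c,"fin_s.png",(240,170,440,340),3.5); save(c,"fin_full.png")
t=arm.camera("top"); save(t,"fin_t.png")
E
```

```text
False 6.8
False 6.8
stop 0.019204589383010437
green 0.007144668455365974 red 0.005563063884659228 50.6667
green 0.007144668455365974 red 0.005552800575348654 51.7167
```

```bash
sleep 1
```

```text
(no output)
```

View pics/fin_s.png

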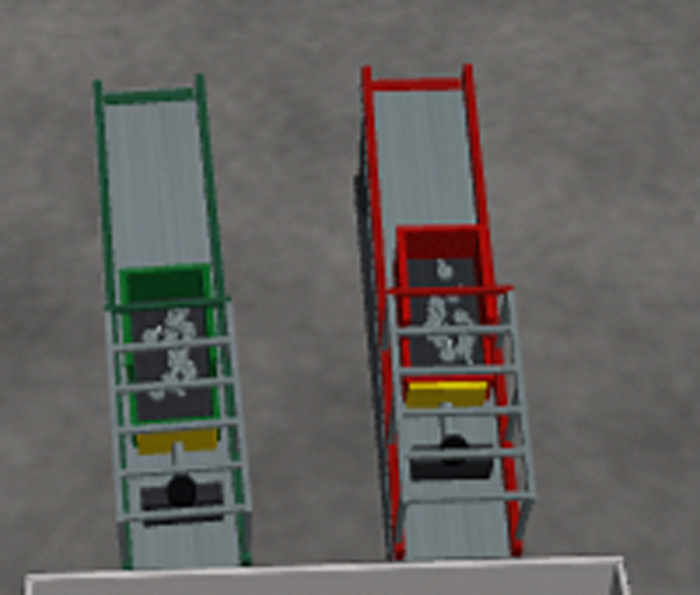

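View pics/fin_full.png

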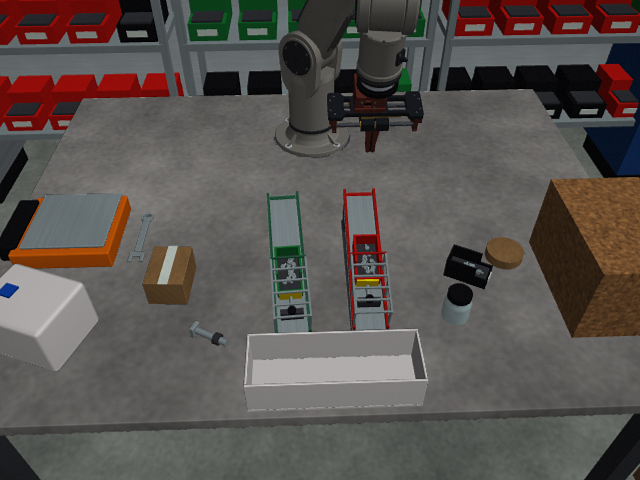

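The red stop's lower edge sits behind a guard bar, so that 5.6 mm reading may be clipped. I'll cross-check with the upper yellow edge.

```bash
python3 - <<'E'
from stopm import *
from rig import arm
s0=pickle.load(open("placed_gs.pkl","rb")); s1=arm.camera("scene")
def prof(c,u0,u1,v0,v1):
    im=c["pixels"].astype(float)[v0:v1,u0:u1].mean(1); return (im[:,0]+im[:,1]-2*im[:,2])
for col,(u0,u1,v0,v1) in {"red":(359,376,272,290),"green":(282,299,284,302)}.items():
    print(col); print(prof(s0,u0,u1,v0,v1).round(0).astype(int).tolist()); print(prof(s1,u0,u1,v0,v1).round(0).astype(int).tolist())
    u=(u0+u1)/2; n=CR(col).apply([0,0,1])
    for h in(.006,.035): print(" mm/px",h,(tochute(col,onplane(s1,u,288,cp(col,0,h),n))[0]-tochute(col,onplane(s1,u,287,cp(col,0,h),n))[0])*1000)
E
```

```text
red
[-15, -16, -16, -20, -32, 246, 259, 188, 176, 180, 168, 144, 31, -15, -16, -16, -10, -15]
[-11, -11, -12, -18, -21, 106, 116, 318, 370, 201, 170, 179, 176, 143, 44, -15, -12, -14]
 mm/px 0.006 2.4272087744306727
 mm/px 0.035 2.363561748457199
green
[-15, -18, -29, 115, 329, 282, 103, -19, -8, 97, 140, 129, 40, -14, -16, -15, -15, -15]
[-10, -10, -10, -11, -11, 13, 14, -16, -7, 105, 178, 187, 159, 145, 129, 39, -15, -17]
 mm/px 0.006 2.4231364617963576
 mm/px 0.035 2.359525469644935
```

Both edges of the red stop moved about 2.1 px, so it is held at only about 5 mm, the low end of the range. The bin was likely still moving as I backed off (0.03 m/s gives about 1 mm overshoot). There is time, so I'll re-press red gently and back off much more slowly.

```bash
python3 - <<'E'
from push import *
from stopm import stopx
col="red"; print(arm.current_t())
arm.move_linear(cp(col,-.063,.13),feed=.3); arm.move_linear(cp(col,-.063,H),feed=.2)
f0=frc(col); arm.move_linear(cp(col,-.022,H),feed=.08,force_limit=5)
x=-.008; print(arm.move_linear(cp(col,x,H),feed=.03,force_limit=6),round(frc(col)-f0,2),arm.current_t())
arm.move_linear(cp(col,-.021,H),feed=.005); print(arm.current_t())
arm.move_linear(cp(col,-.06,H),feed=.1); arm.move_linear(cp(col,-.06,.13),feed=.25); arm.wait(.5)
s=arm.camera("scene"); pickle.dump(s,open("f2.pkl","wb")); save(s,"f2.png",(240,170,440,340),3.5)
im=s["pixels"].astype(float)[272:290,359:376].mean(1); print((im[:,0]+im[:,1]-2*im[:,2]).round(0).astype(int).tolist())
print("green",stopx(s,"green")-.11454,"red",stopx(s,"red")-.09539,arm.current_t(),arm.current_ee_pos())
E
```

```text
51.8167
True 0.13 54.3167
55.9333
[-12, -10, -12, -17, -18, 53, 146, 157, 342, 261, 185, 178, 182, 164, 46, -16, -12, -14]
green 0.007144668455365974 red 0.005557932227643433 57.6167 [0.56191869 0.10781178 0.21095122]
```

```bash
sleep 1
```

```text
(no output)
```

View pics/f2.png

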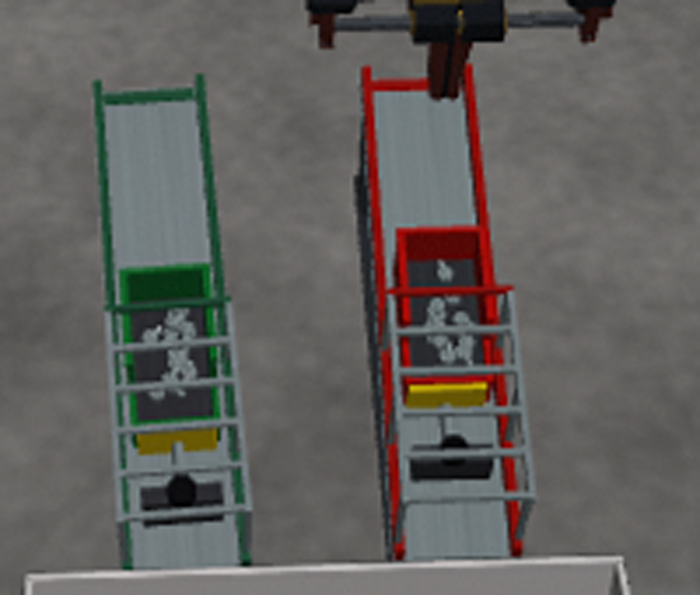

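The red stop is now slightly deeper: the face boundary moved about 0.5 px more, to roughly 6 mm. Green is unchanged at about 7 mm, and the gripper is clear of both. Handing in.

```bash
python3 - <<'E'
from push import *
from stopm import stopx
p=arm.current_ee_pos(); arm.move_linear([p[0],p[1],.28],feed=.25)
s=arm.camera("scene"); im=s["pixels"].astype(float)[272:290,359:376].mean(1); print((im[:,0]+im[:,1]-2*im[:,2]).round(0).astype(int).tolist(),stopx(s,"green")-.11454,arm.current_t())
a=pickle.load(open("placed_gs.pkl","rb"))["pixels"].astype(int); d=np.abs(a-s["pixels"]).max(2)>60
print("bystander px changed",d[200:350,130:230].sum(),d[220:330,440:530].sum())
arm.finish_job()
E
```

```text
[-12, -11, -12, -17, -18, 53, 146, 158, 342, 260, 184, 177, 181, 165, 47, -16, -11, -15] 0.007121860573571989 58.0917
bystander px changed 897 0
the job is handed in; nothing more can be done
```

Both bins are loaded, green first and then red, scoop front downhill. Each was slid under its guard with closed fingertips and is resting against its stop. The job was handed in at about 58 s of the 72 s allowed.

**Final checks from the scene camera**
- **Green stop:** it is held pressed about 7 mm. That reading was unchanged from release to hand-in.
- **Red stop:** it is held pressed about 6 mm, near the low end of the 5–16 mm range. The reading is uncertain by about 1 mm because a guard bar partly hides the lower edge of the stop plate.
- **Pushing:** the deepest press was about 18–19 mm, well short of the 35 mm hard end. Steady push force reached about 7 N.
- **Clearance:** the gripper was clear of both bins and chutes at hand-in.

**What did not go as planned**
- **Red re-press:** after the first release the red stop held only about 5 mm, so I pressed it again. That push stopped early when its 6 N force limit tripped, apparently on a brief contact spike. It gained only about 1 mm.
- **Bystander check:** the pixel comparison showed no change around the jar, tape roll and black bin. It counted 897 changed pixels in the window on the other side. The red bin's starting spot was in that window, which likely explains them, and the carton, spanner and big bolt looked unmoved in the picture taken before the re-press.

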